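# Refit the battery cover of the bench temperature logger

### The arm

A 6-joint arm with a two-finger parallel gripper is mounted at the origin on the work surface. World frame = base frame: x ahead of the robot, y to its left, z up, the work surface at z = 0. Lengths are in m, angles in rad, forces in N, time in s.
With the tool pointing down it reaches from about 0.25 to 0.725 m from the base axis. Payload 4 kg.
Tool frame: the origin (TCP) lies on the centre line of the jaws, within the pads' length; the fingertips stand 14 mm ahead of it and the grasp point (between the pads) lies 5 mm behind it; z points along the fingers, x is the direction in which the jaws open and shut, and the axes are right-handed (so a half turn about z gives the same grasp; the last joint's range is limited). The gripper opens to 85 mm and grips with 20 to 120 N. Pads are 22 mm wide; open, the fingers measure 114 mm over their backs; the gripper's body (76 mm by 85 mm) begins 54 mm behind the grasp point. The pads swing forward as they close: fully open they stand 13 mm farther back than shut.
Start: joints at [1.308, 0.241, 0.005, 1.335, 0, 1.571], TCP at [0.13, 0.483, 0.245] pointing down, gripper open.
Joint ranges: [-2.72, 2.72], [-1.05, 1.87], [-1.09, 1.28], [-1.99, 2.15], [-1.42, 1.44], [-3.14, 3.14]. Speed limits (rad/s): [2.79, 2.79, 3.14, 3.14, 3.14, 3.14].

### API

Orientations are given as a unit quaternion [x, y, z, w].
In Python, from workcell import get_obs, optics, ticket gives the robot as it stands.
- The arm moves only by the shell command python3 -m inch 'ROWS'. ROWS is JSON, a list that holds one entry, the list of rows, each a list of 5 numbers: the finger opening in cm, from 0 to 8.54, then the shift along the tool's x, y, z in cm, then the turn about the tool's z in degrees. In form: [[[fingers, dx, dy, dz, roll], ...]]. A call has exactly 5 rows; each row is the pose to reach, as a shift and turn from the pose measured when the call began, along the tool's axes at that moment; what a row does not reach only later rows make up. A row lasts 1/8 s, in which the tool goes at most 62.5 mm and 10.7 degrees, less where a joint would pass 70% of its speed; a pose out of reach is approached as far as the arm can. A call with a gripper value outside its range is refused whole. The fingers move at their own pace and stop on an object; the grip force is fixed at half the most. Time passes only in rows, so rows that repeat a pose let the fingers close, or fill a call up. It gives the time, the measured TCP pose, the force and the opening at its end, in the units of the state.
- get_obs(): the state, without advancing time (a new reading comes with each control period).
- optics.camera(name): name is "scene" or "side" or "wrist"; returns (picture, depth): 400x640x3 uint8, red, green, blue; 400x640 float32, m along the optical axis (not along the pixel's ray), 0 where there is no reading.
- optics.camera_info(name): a dict with "vfov" (degrees; the focal length in pixels is half the picture's height over the tangent of half this angle, whatever the lens; pixels are square), "cx", "cy" (the principal point, pixels), "R" (3x3) and "t" (3): a world point X has camera coordinates R X + t. Camera axes: x right, y down, z forward; pixel columns grow to the right and rows downward; lengths in m; the calibration is good to about 2 mm. A picture is of the moment at which its call begins: read the wrist's pose just before it. camera_info takes no time and is no camera call; for the wrist camera it gives the pose at the moment of the call.
- ticket.job_done(): hands the job in, once; it reports no verdict.
The state is a dict: "clock": time; "joint_pos": joint angles; "joint_vel": joint speeds; "tau": joint torques, N m; "eef_pos": TCP position; "tool_rot": TCP orientation; "ft_force": force on the tool from outside, world axes, zero at the start; "ft_torque": the same for the moment, N m; "grip_width": finger opening in m.
Only numpy, scipy, OpenCV 4.12 (cv2) and the standard library are available. Lean on these libraries where they do the work, as an engineer would, in place of code of your own. Each camera call takes 0.05 s, during which the arm holds its last target.

### The job

The probe logger's cells have been changed: drop its battery cover back into the bay, then push the cover's sprung wing stud in and give it a quarter turn clockwise until it locks, and let go. Feel your way: the receptacle under the cover bottoms out just after the stud is far enough in, and the stud must never be forced round or leant on with more than about 15 N. Leave the other things on the counter where they are.

Things in the scene. Friction and masses are not known exactly. Their poses are not given: they have to be found in the camera images.
- logger: Grey plastic bench instrument, 180 (x) by 250 (y) by 70 mm high, fixed on the counter; origin at the centre of its underside, z up. Its flat deck, 70 mm up, has a display and four round keys on the +y half and the open battery bay, with green cells in it, on the -y half.
- bay (a point): Centre of the battery bay's opening at deck height (70 mm above the counter), with the logger's axes; the opening is 107 mm along x by 75 mm along y. In its middle, 12 to 21 mm below the deck, sits a closed steel receptacle whose 8 mm wide slot runs along x. It stands on an adjusting screw, so its height differs from unit to unit and is not measured.
- cover: Loose grey plastic cover, 220 g, lying right way up; origin at the centre of its underside, z up. Skirt 14 mm deep, 104 (x) by 72 mm (y), tapering by 3 mm a side to its bottom; above it a plate 120 (x) by 88 (y) by 4 mm, top 18 mm over the origin. Seated: plate on the deck, origin 14 mm below the deck on the bay's centre, x along the bay's x, either way round; the skirt has 1.5 mm play a side.
- wing (a point): On the stud's axis (the cover's centre), top face of the stud's 28 mm round steel flange: 39.5 mm above the cover's origin when out; moves and turns with the stud. On the flange stands a flat wing, 36 mm along this x, 9 mm thick along y, 24 mm tall, to be gripped across its thickness for lifting, pressing and turning. The stud's 18 mm cross pin lies along the wing, hidden below.
- stud_push (a joint): Depth of the stud, m: 0 out (flange 18.5 mm above the plate), 0.0173 its own end. The spring resists with 3 N plus 0.3 N/mm. Cover seated and wing along the slot, only the spring resists until the pin bottoms on the receptacle's floor, at 8 to 16 mm by unit. Within 1 mm above the floor the pin can turn. Locked and let go, it rises into a notch 2.8 mm above the floor and stays in.
- stud_turn (a joint): Turn of the stud in the cover, rad, clockwise from above: 0 = wing and pin along the cover's x (the pin passes the slot within 0.2 rad of this), 1.57 = across it. Out of the receptacle it turns freely with light friction and starts a little askew. In the slot the pin cannot turn; below it, it turns clockwise to a firm stop about 0.08 past 1.57, at the notch.
- thermometer: Blue probe thermometer lying on the counter, 210 mm long: a bystander.
- spoon: Steel spoon lying on the counter, 180 mm long: a bystander.
- bowls: Stack of white bowls, 150 mm across and 110 mm high: a bystander.
- spray: White spray bottle with orange trigger, 80 mm across and 225 mm high: a bystander.
Mind the look-alikes: they are no part of the job. What is shaped like the cover but green or purple is not meant.

How it is judged:
On the way, in this order (a step that is already met when the one before it is completed fails the run):
1. the cover sits in the bay, its plate down on the deck, the stud not yet turned (distance between cover and bay below 0.0165 m and z of cover in the frame of bay below -0.0125 m and angle between cover's own z axis and vertical below 0.03 rad and value of joint stud_turn below 0.8 rad), for 0.2 s.
2. the stud is pushed in and turned a quarter turn (value of joint stud_turn above 1.42 rad and value of joint stud_push above 0.004 m and z of cover in the frame of bay below -0.0125 m), for 0.1 s.
At the end, for the whole second after the job is handed in: The cover sits in the bay with its plate flat on the deck (within 1.5 mm in height, 4 mm sideways, lined up with the bay), the stud has been turned to between 1.42 and 1.75 rad and, let go, is still held in by at least 4 mm: it is locked. Everything is at rest and the cover and stud are released (all of step 2 and horizontal distance between cover and bay below 0.004 m and angle between cover's own z axis and vertical below 0.03 rad and angle between the x axis of cover and the x axis of bay, either way round below 0.08 rad and value of joint stud_turn below 1.75 rad and linear speed of cover below 0.01 m/s and contact force between the fingers and cover below 0.1 N); the robot touches nothing.
It fails at once if the stud is forced in: its pin is driven on the receptacle's floor with more than 11 N (on top of the spring) (contact force between cover and receptacle_c8 above 11 N).
It fails at once if the stud or cover is forced: more than 45 N in all between the cover with its stud and the logger (contact force between cover and logger above 45 N).
It fails at once if a bystander pushed away by more than 20 mm (distance of any of thermometer, spoon, bowls, spray from where it was at the start of the episode above 0.02 m).
It also fails if it takes over 64 s, if anything falls off the work surface, if the arm or the gripper's body presses on something with over 40 N, if the wrist force passes 120 N, or if a joint passes its speed limit or range.

## Working session

There is one attempt and no reset: what is moved stays moved. The work goes in short steps, Python scripts to look and compute and a shell command to move; the robot and the scene stay as the last step left them, time stands still between calls to the robot, and variables do not carry over. Pictures are saved under pics/ and viewed, and the job is handed in when it is done.

```bash
ls; mkdir -p pics
python3 - <<'E'
from workcell import get_obs, optics
import cv2,numpy as np
o=get_obs();print({k:np.round(v,3) for k,v in o.items()})
for n in ["scene","side","wrist"]:
    p,d=optics.camera(n);cv2.imwrite(f"pics/{n}0.png",p[:,:,::-1]);np.save(f"pics/{n}0.npy",d)
    i=optics.camera_info(n);print(n,i['vfov'],i['cx'],i['cy'],np.round(i['R'],3).tolist(),np.round(i['t'],3))
E
```

```text
pics
{'clock': np.float64(0.0), 'joint_pos': array([ 1.308,  0.241,  0.004,  1.335, -0.   ,  1.571]), 'joint_vel': array([ 0.002, -0.001, -0.   , -0.003,  0.   ,  0.001]), 'tau': array([ 2.0000e-03, -3.7232e+01,  2.5241e+01,  1.7000e-02,  0.0000e+00,
       -0.0000e+00]), 'eef_pos': array([0.13 , 0.482, 0.244]), 'tool_rot': array([ 0.794,  0.608, -0.001,  0.001]), 'ft_force': array([ 0.062, -0.289,  0.005]), 'ft_torque': array([-0.029,  0.   ,  0.052]), 'grip_width': np.float64(0.085)}
scene 50.44149417597349 320.09800576714974 206.6964144808938 [[0.734, 0.679, -0.01], [0.517, -0.569, -0.639], [-0.44, 0.464, -0.769]] [-0.488 -0.165  1.42 ]
side 51.13178806725015 317.3563057202968 199.81683726808822 [[0.91, -0.414, -0.006], [-0.269, -0.579, -0.77], [0.315, 0.702, -0.639]] [-0.438  0.267  1.045]
wrist 58.374532725021005 326.5840682931049 199.2618665270396 [[0.26, 0.966, -0.002], [0.923, -0.248, 0.294], [0.283, -0.078, -0.956]] [-0.5   -0.038  0.379]
```

View pics/scene0.png

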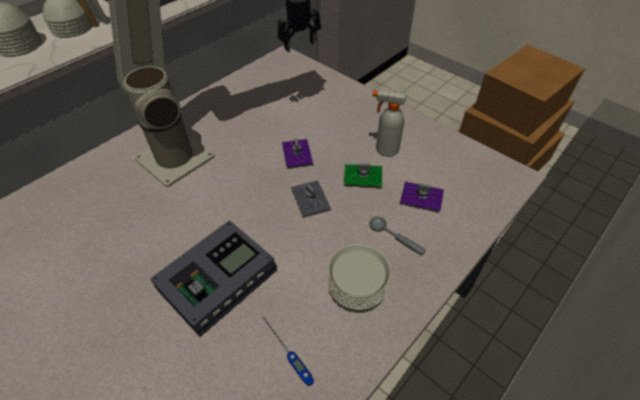

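View pics/side0.png

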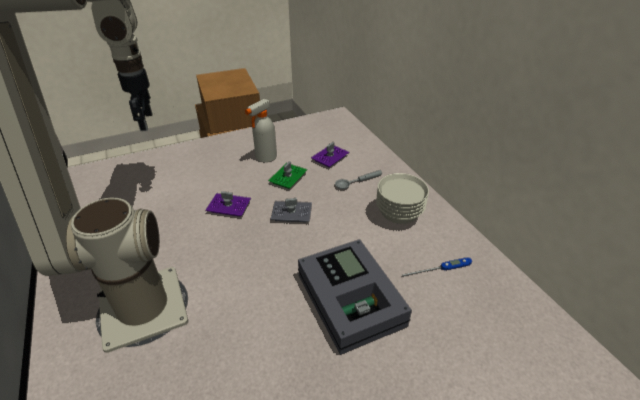

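View pics/wrist0.png

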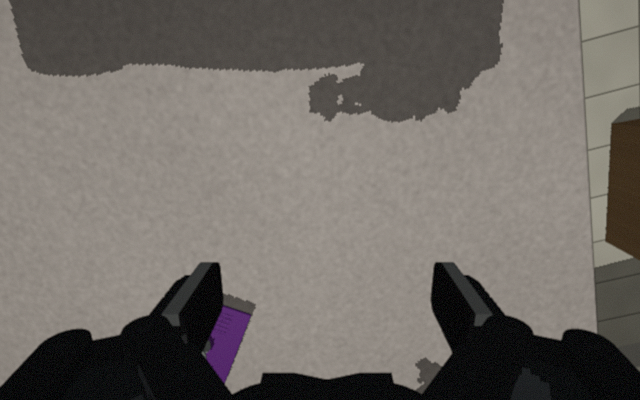

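The scene holds four look-alikes: purple at scene (297,153), green (363,176), purple (423,196) and grey (311,198). The side view shows the grey one at (292,210). By the description the grey one is the cover; I'll check that in a close crop and measure it.

```bash
cat > h.py <<'E'
from workcell import get_obs, optics
import cv2,numpy as np
def cloud(n,d,i=None):
    i=i or optics.camera_info(n); f=200/np.tan(np.radians(i['vfov'])/2)
    v,u=np.mgrid[0:400,0:640]
    c=np.stack([(u-i['cx'])/f*d,(v-i['cy'])/f*d,d],-1)
    return (c-np.array(i['t']))@np.array(i['R'])   # R^T (c-t)
def proj(n,X,i=None):
    i=i or optics.camera_info(n); f=200/np.tan(np.radians(i['vfov'])/2)
    c=np.atleast_2d(X)@np.array(i['R']).T+np.array(i['t']); return np.c_[c[:,0]/c[:,2]*f+i['cx'],c[:,1]/c[:,2]*f+i['cy']]
E
python3 - <<'E'
from h import *
for n,(u0,u1,v0,v1) in {"scene":(280,340,170,225),"side":(262,322,190,230)}.items():
    p=cv2.imread(f"pics/{n}0.png");d=np.load(f"pics/{n}0.npy");W=cloud(n,d)
    cv2.imwrite(f"pics/crop_{n}.png",cv2.resize(p[v0:v1,u0:u1],None,fx=6,fy=6,interpolation=cv2.INTER_CUBIC))
    w=W[v0:v1,u0:u1].reshape(-1,3)
    print(n,"table z",np.round(np.median(w[:,2]),4))
    m=(w[:,2]>.012)&(w[:,2]<.027); q=w[m]
    print("plate",m.sum(),np.median(q,0).round(4),cv2.minAreaRect((q[:,:2]*1000).astype(np.float32)))
    q=w[w[:,2]>.045]; print("wing",len(q),q.mean(0).round(4),q[:,2].max().round(4),cv2.minAreaRect((q[:,:2]*1000).astype(np.float32)))
    # logger
    m=(W[:,:,2]>.06)&(W[:,:,2]<.08)&(d>0)
    m=m&((np.mgrid[0:400,0:640][1]<280) & (np.mgrid[0:400,0:640][0]>210) if n=="scene" else (np.mgrid[0:400,0:640][1]>290)&(np.mgrid[0:400,0:640][0]>235))
    q=W[m];print("deck",len(q),np.median(q,0).round(4),cv2.minAreaRect((q[:,:2]*1000).astype(np.float32)))
E
```

```text
scene table z 0.0007
plate 793 [0.4772 0.1627 0.0183] ((469.4975280761719, 168.37969970703125), (88.47537231445312, 124.7973861694336), 61.585609436035156)
wing 78 [0.5852 0.0535 0.2355] 0.9814 ((766.5055541992188, -117.6826171875), (22.918123245239258, 855.828369140625), 46.17562484741211)
deck 5332 [ 0.4912 -0.1868  0.0699] ((481.33837890625, -196.8585205078125), (250.71067810058594, 185.51925659179688), 89.41602325439453)
side table z 0.0016
plate 661 [0.4617 0.1589 0.019 ] ((467.2835388183594, 164.70849609375), (91.25704193115234, 119.55003356933594), 61.514007568359375)
wing 83 [0.4351 0.0749 0.1351] 0.8707 ((313.26092529296875, -297.3597412109375), (987.1644897460938, 34.24045181274414), 71.6129379272461)
deck 5437 [ 0.4765 -0.199   0.0703] ((819.3670654296875, -231.50823974609375), (263.2323913574219, 880.1870727539062), 84.68922424316406)
```

```bash
python3 -c "
import cv2,numpy as np
a=cv2.imread('pics/crop_scene.png');b=cv2.imread('pics/crop_side.png');h=max(a.shape[0],b.shape[0])
f=lambda x:cv2.copyMakeBorder(x,0,h-x.shape[0],0,0,0)
cv2.imwrite('pics/crop2.png',np.hstack([f(a),f(b)]))"
```

```text
(no output)
```

View pics/crop2.png

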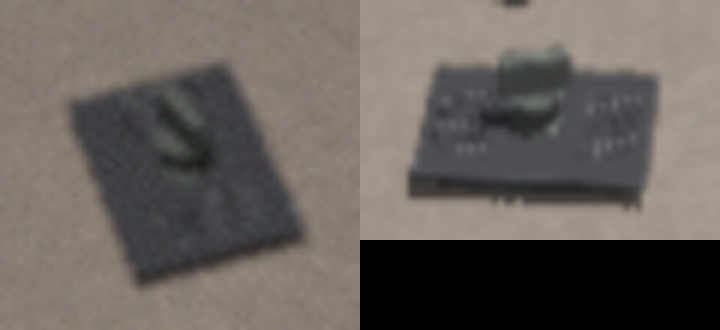

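Run:
```python
from h import *
d=np.load("pics/scene0.npy");W=cloud("scene",d)
for k,(u,v) in dict(spraybase=(389,150),sprayhead=(390,100),green=(363,182),purpA=(297,158),purpB=(423,200),spoon=(378,224),bowl=(358,270),bay=(196,287),rec=(196,285),wing=(309,190),tip=(288,40)).items(): print(k,W[v,u].round(3))
d=np.load("pics/side0.npy");W=cloud("side",d)
print(W[200:203,288:292].reshape(-1,3).round(3)[:4])
o=get_obs();i=optics.camera_info('wrist');R=np.array(i['R']);print("cam",(-R.T@np.array(i['t'])).round(4),o['eef_pos'])
```

```text
spraybase [0.527 0.48  0.031]
sprayhead [0.496 0.494 0.205]
green [0.546 0.323 0.016]
purpA [0.32  0.261 0.017]
purpB [0.727 0.382 0.022]
spoon [0.676 0.235 0.002]
bowl [0.764 0.028 0.097]
bay [ 0.479 -0.255  0.044]
rec [ 0.473 -0.251  0.042]
wing [0.468 0.165 0.051]
tip [0.131 0.431 0.288]
[[0.459 0.165 0.063]
 [0.462 0.164 0.062]
 [0.465 0.164 0.061]
 [0.468 0.163 0.061]]
cam [0.0575 0.5026 0.3728] [0.12975279 0.4823793  0.24461224]
```

```bash
python3 -m inch '[[[8.5,-3,5.3,0.4,3],[8.5,-6,10.6,0.8,6],[8.5,-9,16,1.2,9],[8.5,-12,21.3,1.6,12],[8.5,-15,26.7,2,13]]]'; python3 -m inch '[[[8.5,-3,5,0,0],[8.5,-5,9,0,0],[8.5,-5,9.5,0,0],[8.5,-5,9.5,0,0],[8.5,-5,9.5,0,0]]]'
```

```text
clock: 0.78
eef_pos: [0.3497, 0.2666, 0.2247]
tool_rot: [0.858, 0.514, -0.0, 0.001]
ft_force: [0.7, 1.4, -0.5]
grip_width: 0.0849
clock: 1.4
eef_pos: [0.4092, 0.1787, 0.2246]
tool_rot: [0.857, 0.515, -0.001, 0.0]
ft_force: [-0.5, 0.6, 0.7]
grip_width: 0.0849
```

Run:
```python
from h import *
i=optics.camera_info('wrist');p,d=optics.camera('wrist');cv2.imwrite("pics/w1.png",p[:,:,::-1]);np.save("pics/w1.npy",d)
np.savez("pics/w1i.npz",W=cloud('wrist',d,i))
o=get_obs();print(o['eef_pos'],o['tool_rot'])
```

```text
[0.40918965 0.17879794 0.22470012] [ 8.56939712e-01  5.15416129e-01 -6.42496455e-04  3.61776193e-04]
```

View pics/w1.png

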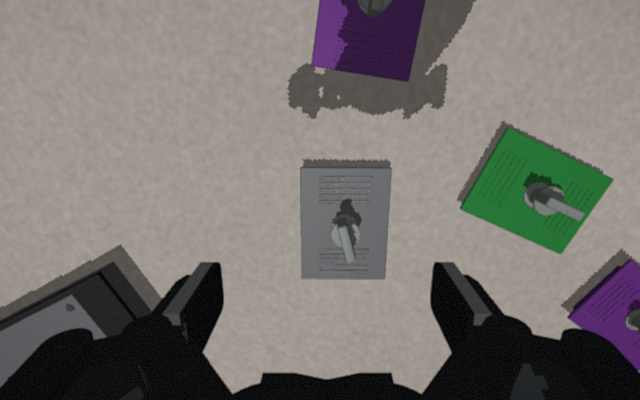

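The wrist view shows the grey cover at (345,222). Its wing runs from about (343,218) to (350,262), a little askew. I'll measure the angles from depth.

Run:
```python
from h import *
W=np.load("pics/w1i.npz")['W']
q=W[150:290,290:400].reshape(-1,3)
print("table",np.median(W[290:340,240:420][:,:,2]).round(4))
a=q[(q[:,2]>.014)&(q[:,2]<.024)];print("plate",len(a),np.median(a[:,2]).round(4),cv2.minAreaRect((a[:,:2]*1000).astype(np.float32)))
for lo,hi in((.056,.07),(.045,.07),(.03,.045)):
    b=q[(q[:,2]>lo)&(q[:,2]<hi)];c,s,vt=np.linalg.svd(b[:,:2]-b[:,:2].mean(0),full_matrices=False)
    print("wing",lo,len(b),b[:,2].max().round(4),b.mean(0).round(4),cv2.minAreaRect((b[:,:2]*1000).astype(np.float32)),np.degrees(np.arctan2(vt[0,1],vt[0,0])))
cv2.imwrite("pics/w1c.png",cv2.resize(cv2.imread("pics/w1.png")[150:290,290:400],None,fx=4,fy=4,interpolation=cv2.INTER_CUBIC))
```

```text
table -0.0002
plate 9025 0.0183 ((466.8208923339844, 168.14382934570312), (88.12559509277344, 120.45514678955078), 61.60820770263672)
wing 0.056 411 0.0651 [0.4649 0.1687 0.0629] ((466.3529052734375, 168.21450805664062), (9.030485153198242, 36.30156707763672), 76.93397521972656) -12.788125411375622
wing 0.045 470 0.0651 [0.4637 0.1692 0.0613] ((466.3539123535156, 168.21746826171875), (9.031365394592285, 36.30094909667969), 76.9474868774414) -12.653559966767434
wing 0.03 343 0.0446 [0.4659 0.1692 0.0397] ((465.61383056640625, 168.15846252441406), (28.1182804107666, 28.10369110107422), 31.371179580688477) -103.14540328435395
```

View pics/w1c.png

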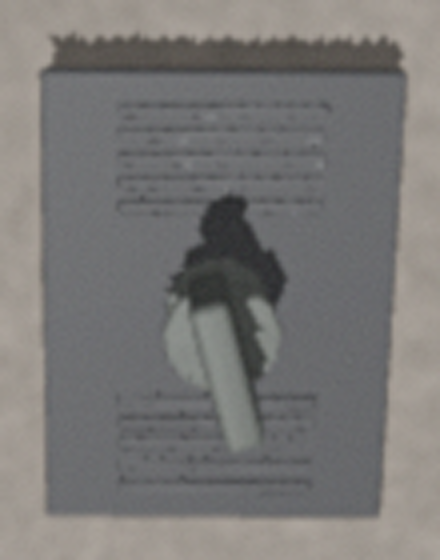

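```bash
python3 -m inch '[[[8.5,0.6,1.8,3,-5],[8.5,1.2,3.7,6,-10],[8.5,1.75,5.56,9,-14.9],[8.5,1.75,5.56,11,-14.9],[8.5,1.75,5.56,11,-14.9]]]'
```

```text
clock: 2.08
eef_pos: [0.4645, 0.1685, 0.113]
tool_rot: [0.782, 0.623, -0.003, -0.001]
ft_force: [-0.8, -0.2, 0.5]
grip_width: 0.085
```

```bash
python3 -m inch '[[[8.5,0,0.15,2,0],[8.5,0,0.15,4,0],[8.5,0,0.15,5.5,0],[8.5,0,0.15,5.5,0],[5,0,0.15,5.5,0]]]'
python3 - <<'E'
from h import *
o=get_obs();print(o['eef_pos'],o['tool_rot'])
p,d=optics.camera('side');cv2.imwrite("pics/s2.png",cv2.resize(p[120:260,220:380,::-1],None,fx=4,fy=4))
E
```

```text
clock: 2.7
eef_pos: [0.4663, 0.1684, 0.0589]
tool_rot: [0.782, 0.623, -0.002, -0.0]
ft_force: [-0.6, -0.7, 0.4]
grip_width: 0.0695
[0.46627618 0.16844233 0.05886987] [ 7.82180790e-01  6.23047866e-01 -2.12008644e-03 -2.70976748e-04]
```

View pics/s2.png

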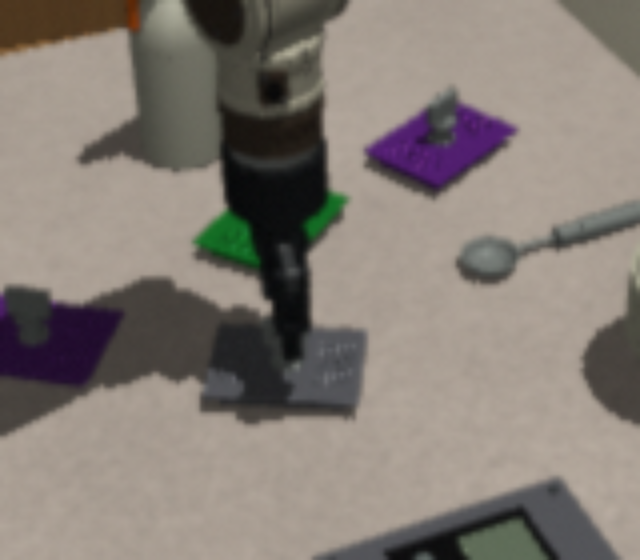

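The fingers straddle the wing with the cover below them, so I'll close.

```bash
python3 -m inch '[[[3,0,0,0,0],[1,0,0,0,0],[0,0,0,0,0],[0,0,0,0,0],[0,0,0,0,0]]]';python3 -m inch '[[[0,0,0,0,0],[0,0,0,0,0],[0,0,0,0,0],[0,0,0,-1,0],[0,0,0,-3,0]]]'
```

```text
clock: 3.38
eef_pos: [0.4666, 0.1683, 0.0592]
tool_rot: [0.782, 0.623, -0.002, -0.0]
ft_force: [0.3, -0.9, 3.4]
grip_width: 0.0075
clock: 4.0
eef_pos: [0.4653, 0.1681, 0.0885]
tool_rot: [0.782, 0.623, -0.003, -0.001]
ft_force: [0.8, -0.7, -1.9]
grip_width: 0.0075
```

```bash
python3 -m inch '[[[0,-1,0.6,-4,-2],[0,-4,2.2,-8,-5],[0,-9,4.8,-12,-9],[0,-14.5,7.6,-16,-13],[0,-19,10,-17,-17]]]'
```

```text
clock: 4.62
eef_pos: [0.5206, -0.0343, 0.2595]
tool_rot: [0.68, 0.733, -0.002, -0.0]
ft_force: [1.3, 1.0, -2.5]
grip_width: 0.0078
```

Run:
```python
from h import *
from scipy.spatial.transform import Rotation as Ro
o=get_obs();M=Ro.from_quat(o['tool_rot']).as_matrix();print(o['eef_pos'],np.degrees(np.arctan2(M[1,0],M[0,0])),o['joint_pos'].round(2))
print(M.T@(np.array([.57,-.23,.26])-o['eef_pos'])*100)
```

```text
[ 0.52058109 -0.03430335  0.25945397] 94.28165874136477 [-0.06  0.28  0.1   1.39 -0.   -0.14]
[-1.98840809e+01  3.46699583e+00 -1.77512587e-02]
```

```bash
python3 -m inch '[[[0,-5,0.9,0,-3],[0,-10,1.8,0,-6],[0,-15,2.7,0,-9],[0,-19,3.4,0,-10.4],[0,-19.9,3.5,0,-10.4]]]'
python3 -m inch '[[[0,0,0,0,0],[0,0,0,0,0],[0,0,0,0,0],[0,0,0,0,0],[0,0,0,0,0]]]'
python3 - <<'E'
from h import *
o=get_obs();i=optics.camera_info('wrist');p,d=optics.camera('wrist');cv2.imwrite("pics/w3.png",p[:,:,::-1])
np.savez("pics/w3i.npz",W=cloud('wrist',d,i))
print(o['eef_pos'],o['tool_rot'])
E
```

```text
clock: 5.25
eef_pos: [0.5701, -0.2325, 0.2587]
tool_rot: [0.612, 0.791, -0.002, -0.001]
ft_force: [-0.0, 0.6, -1.9]
grip_width: 0.0076
clock: 5.88
eef_pos: [0.5701, -0.232, 0.259]
tool_rot: [0.612, 0.791, -0.002, -0.001]
ft_force: [0.1, 0.9, -1.4]
grip_width: 0.0079
[ 0.57011662 -0.23200808  0.25895623] [ 0.611999    0.7908544  -0.00228953 -0.00114079]
```

View pics/w3.png

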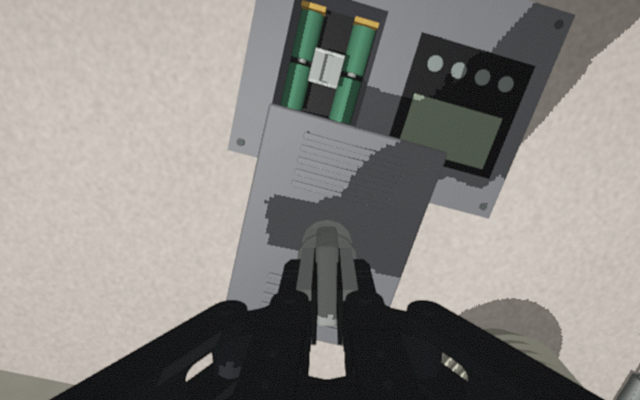

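The bay is at about (330,60), with the steel receptacle at (326,68). The held cover fills (230-445, 105-300), roughly aligned with the bay. Next I'll measure the bay and the cover.

Run:
```python
from h import *
W=np.load("pics/w3i.npz")['W'];P=W.reshape(-1,3)
# receptacle region
r=W[50:88,308:346].reshape(-1,3);r2=r[(r[:,2]>.045)&(r[:,2]<.062)]
print("rec",len(r2),np.percentile(r2[:,2],[5,50,95]).round(4),cv2.minAreaRect((r2[:,:2]*1000).astype(np.float32)))
z=W[:,:,2]
deck=(z>.066)&(z<.074); deck[:,:]&=True
ys,xs=np.where(deck);print(len(ys),np.median(z[deck]).round(4),xs.min(),xs.max(),ys.min(),ys.max())
# rasterise deck top-down at 0.5mm
def grid(W3,x0,y0,n=600,s=.0005):
    g=np.zeros((n,n),np.uint8)
    ij=((W3[:,:2]-[x0,y0])/s).astype(int);ok=(ij>=0).all(1)&(ij<n).all(1);g[ij[ok,1],ij[ok,0]]=255;return g
g=grid(W[deck],.33,-.37);g=cv2.morphologyEx(g,cv2.MORPH_CLOSE,np.ones((5,5)))
cv2.imwrite("pics/deck3.png",g[::-1])
# held cover plate top
c=W[100:300,225:450].reshape(-1,3);zz=c[:,2];print(np.histogram(zz,bins=np.arange(.15,.28,.005)))
```

```text
rec 729 [0.0491 0.0505 0.0518] ((479.6569519042969, -256.0211181640625), (26.082656860351562, 28.01591682434082), 89.59601593017578)
35786 0.07 227 574 0 373
(array([    0,     0,     0,     0,     0,     0,     0,     0,     0,
           0,     0,     0,     7, 25617,    86,     0,     0,   348,
          75,   138,   351,   457,  1571,   447,   540,   325]), array([0.15 , 0.155, 0.16 , 0.165, 0.17 , 0.175, 0.18 , 0.185, 0.19 ,
       0.195, 0.2  , 0.205, 0.21 , 0.215, 0.22 , 0.225, 0.23 , 0.235,
       0.24 , 0.245, 0.25 , 0.255, 0.26 , 0.265, 0.27 , 0.275, 0.28 ]))
```

View pics/deck3.png

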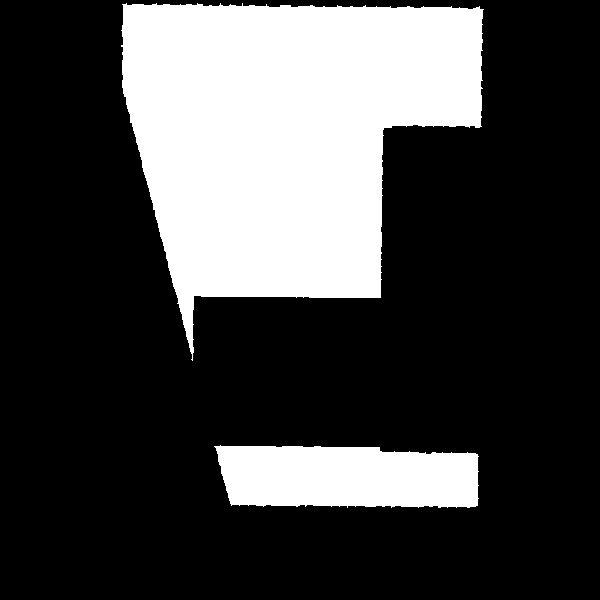

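Run:
```python
from h import *
from scipy.spatial.transform import Rotation as Ro
W=np.load("pics/w3i.npz")['W']
m=(W[:,:,2]>.212)&(W[:,:,2]<.223);m[:100]=0
q=W[m];print(len(q),np.median(q,0).round(4),cv2.minAreaRect((q[:,:2]*1000).astype(np.float32)))
A=np.c_[q[:,:2],np.ones(len(q))];print("tilt",np.linalg.lstsq(A,q[:,2],rcond=None)[0].round(4))
# edge fits
def edge(P,ang):
    pass
M=Ro.from_quat([0.611999,0.7908544,-0.00229,-0.00114]).as_matrix();print(np.degrees(np.arctan2(M[1,0],M[0,0])))
d=W[(W[:,:,2]>.066)&(W[:,:,2]<.074)]
# deck edges: right edge line, and bay's +y edge
hi=[];R=[];
for y in np.arange(-.315,-.09,.003):
    s=d[abs(d[:,1]-y)<.0015]
    if len(s)>30: R.append((y,s[:,0].max()))
R=np.array(R);R=R[R[:,1]>.56];print("right",np.polyfit(R[:,0],R[:,1],1),len(R))
B=[];C=[]
for x in np.arange(.432,.515,.003):
    s=d[abs(d[:,0]-x)<.0015]
    up=s[s[:,1]>-.25];lo=s[s[:,1]<-.26]
    if len(up)>5:B.append((x,up[:,1].min()))
    if len(lo)>5:C.append((x,lo[:,1].max()))
B=np.array(B);C=np.array(C);pb=np.polyfit(B[:,0],B[:,1],1);pc=np.polyfit(C[:,0],C[:,1],1)
print(pb,pc,np.polyval(pb,.48),np.polyval(pc,.48))
```

```text
26313 [ 0.5456 -0.2387  0.2176] ((570.206298828125, -231.6202850341797), (88.11019897460938, 120.00895690917969), 89.10153198242188)
tilt [-0.0019 -0.0029  0.218 ]
104.53148474848304
right [0.00948495 0.57188887] 22
[-0.00923309 -0.2141268 ] [-0.01111442 -0.28812387] -0.21855868748253307 -0.29345878914024043
```

```bash
python3 -m inch '[[[0,0,-3.5,1,-0.4],[0,-0.1,-7,4,-0.4],[0,-0.1,-9.3,8,-0.4],[0,-0.1,-9.34,10.5,-0.4],[0,-0.1,-9.34,11.5,-0.4]]]'
python3 - <<'E'
from h import *
from scipy.spatial.transform import Rotation as Ro
o=get_obs();M=Ro.from_quat(o['tool_rot']).as_matrix();print(o['eef_pos'],np.degrees(np.arctan2(M[1,0],M[0,0])),o['ft_force'].round(2))
i=optics.camera_info('wrist');p,d=optics.camera('wrist');cv2.imwrite("pics/w4.png",p[:,:,::-1]);W=cloud('wrist',d,i);np.save("pics/w4W.npy",W)
m=(W[:,:,2]>.090)&(W[:,:,2]<.112);m=cv2.erode(m.astype(np.uint8),np.ones((3,3)))>0
q=W[m];print(len(q),np.median(q,0).round(4),cv2.minAreaRect((q[:,:2]*1000).astype(np.float32)))
E
```

```text
clock: 6.55
eef_pos: [0.4783, -0.2564, 0.143]
tool_rot: [0.609, 0.793, -0.002, -0.002]
ft_force: [0.7, 0.7, -1.3]
grip_width: 0.0077
[ 0.47826955 -0.25642845  0.14304231] 104.89266660052137 [ 0.67  0.71 -1.33]
24385 [ 0.4535 -0.2632  0.1018] ((478.2703552246094, -256.05462646484375), (86.49917602539062, 118.97158813476562), 89.47403717041016)
```

View pics/w4.png

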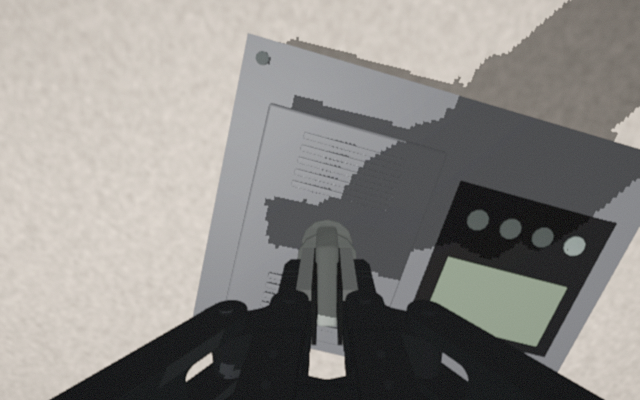

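The cover is over the bay, 1.5 mm short in x and aligned in yaw. I'll lower it gently.

```bash
python3 -m inch '[[[0,0,0.15,0.3,0],[0,0,0.15,0.6,0],[0,0,0.15,0.9,0],[0,0,0.15,1.3,0],[0,0,0.15,1.5,0]]]'
python3 -m inch '[[[0,0,0,0.2,0],[0,0,0,0.4,0],[0,0,0,0.6,0],[0,0,0,0.8,0],[0,0,0,0.8,0]]]'
```

```text
clock: 7.22
eef_pos: [0.4799, -0.2559, 0.1274]
tool_rot: [0.609, 0.793, -0.003, -0.003]
ft_force: [-1.0, 0.3, -2.4]
grip_width: 0.0075
clock: 7.85
eef_pos: [0.4797, -0.2559, 0.1192]
tool_rot: [0.609, 0.793, -0.003, -0.003]
ft_force: [-0.2, 0.4, -1.6]
grip_width: 0.0078
```

```bash
python3 -m inch '[[[0,0,0,0.1,0],[0,0,0,0.2,0],[0,0,0,0.3,0],[0,0,0,0.4,0],[0,0,0,0.4,0]]]'
python3 -m inch '[[[0,0,0,0.05,0],[0,0,0,0.05,0],[0,0,0,0.1,0],[0,0,0,0.1,0],[0,0,0,0.1,0]]]'
```

```text
clock: 8.48
eef_pos: [0.4797, -0.2559, 0.1152]
tool_rot: [0.609, 0.793, -0.003, -0.003]
ft_force: [-0.1, -1.2, -1.7]
grip_width: 0.0075
clock: 9.1
eef_pos: [0.4797, -0.2559, 0.1145]
tool_rot: [0.609, 0.793, -0.003, -0.003]
ft_force: [-1.7, -0.1, 2.8]
grip_width: 0.0074
```

Contact felt at TCP z ≈ 0.115, about where seating was predicted. I'll turn the wing square with the slot and check the seating.

```bash
python3 -m inch '[[[0,0,0,0,5],[0,0,0,0,10],[0,0,0,0,15.4],[0,0,0,0,15.4],[0,0,0,0,15.4]]]'
python3 - <<'E'
from h import *
from scipy.spatial.transform import Rotation as Ro
o=get_obs();M=Ro.from_quat(o['tool_rot']).as_matrix();print(o['eef_pos'],np.degrees(np.arctan2(M[1,0],M[0,0])),o['ft_force'].round(2),o['ft_torque'].round(3))
i=optics.camera_info('wrist');p,d=optics.camera('wrist');cv2.imwrite("pics/w5.png",p[:,:,::-1]);W=cloud('wrist',d,i);np.save("pics/w5W.npy",W)
q=W[100:235,230:440].reshape(-1,3);print(np.histogram(q[:,2],bins=np.arange(.064,.084,.002)))
m=(W[:,:,2]>.0722)&(W[:,:,2]<.08);m=cv2.morphologyEx(m.astype(np.uint8),cv2.MORPH_OPEN,np.ones((7,7)))>0
q=W[m];q=q[(abs(q[:,0]-.48)<.09)&(abs(q[:,1]+.256)<.07)];print(len(q),np.median(q[:,2]),cv2.minAreaRect((q[:,:2]*1000).astype(np.float32)))
A=np.c_[q[:,:2],np.ones(len(q))];print("tilt",np.linalg.lstsq(A,q[:,2],rcond=None)[0].round(4))
E
```

```text
clock: 9.72
eef_pos: [0.4797, -0.2559, 0.1145]
tool_rot: [0.71, 0.705, -0.003, -0.002]
ft_force: [-1.9, 1.4, 2.6]
grip_width: 0.0076
[ 0.4796954  -0.25587336  0.11451477] 89.59312791099043 [-1.92  1.38  2.56] [ 0.177  0.264 -0.055]
(array([    0,    49,  5815,  2546, 12673,  6886,    93,     0,     0,
           0]), array([0.064, 0.066, 0.068, 0.07 , 0.072, 0.074, 0.076, 0.078, 0.08 ,
       0.082, 0.084]))
24814 0.07373999622793928 ((479.9190368652344, -255.4437713623047), (87.79871368408203, 119.9625473022461), 89.55941009521484)
tilt [-0.0012 -0.0002  0.0743]
```

View pics/w5.png

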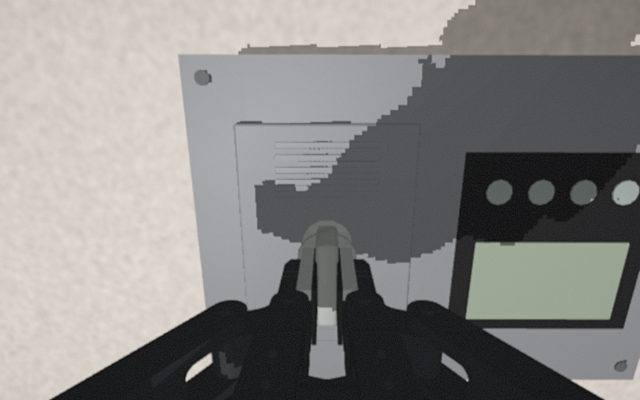

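Seated flat at z 0.0737, yaw matched, wing along the slot. Now pushing while watching the force.

```bash
python3 -m inch '[[[0,0,0,0.1,0],[0,0,0,0.2,0],[0,0,0,0.3,0],[0,0,0,0.3,0],[0,0,0,0.3,0]]]'
python3 -m inch '[[[0,0,0,0.1,0],[0,0,0,0.2,0],[0,0,0,0.3,0],[0,0,0,0.3,0],[0,0,0,0.3,0]]]'
```

```text
clock: 10.4
eef_pos: [0.4797, -0.2559, 0.1115]
tool_rot: [0.71, 0.705, -0.003, -0.002]
ft_force: [-2.0, 2.2, 3.4]
grip_width: 0.0076
clock: 11.02
eef_pos: [0.4797, -0.2559, 0.1086]
tool_rot: [0.71, 0.705, -0.003, -0.002]
ft_force: [-2.2, 1.0, 4.5]
grip_width: 0.0073
```

```bash
python3 -m inch '[[[0,0,0,0.03,0],[0,0,0,0.06,0],[0,0,0,0.1,0],[0,0,0,0.1,0],[0,0,0,0.1,0]]]'
for k in 1; do python3 -m inch '[[[0,0,0,0.01,0],[0,0,0,0.02,0],[0,0,0,0.03,0],[0,0,0,0.03,0],[0,0,0,0.03,0]]]'; done
```

```text
clock: 11.65
eef_pos: [0.4797, -0.2559, 0.1075]
tool_rot: [0.71, 0.705, -0.003, -0.002]
ft_force: [-2.0, 1.4, 5.4]
grip_width: 0.0078
clock: 12.28
eef_pos: [0.4797, -0.2559, 0.1072]
tool_rot: [0.71, 0.705, -0.003, -0.002]
ft_force: [-2.7, 1.0, 4.9]
grip_width: 0.0075
```

```bash
python3 -m inch '[[[0,0,0,0.01,0],[0,0,0,0.02,0],[0,0,0,0.03,0],[0,0,0,0.03,0],[0,0,0,0.03,0]]]'
```

```text
clock: 12.9
eef_pos: [0.4797, -0.2559, 0.1069]
tool_rot: [0.71, 0.705, -0.003, -0.002]
ft_force: [-0.8, 1.9, 6.2]
grip_width: 0.0073
```

```bash
python3 -m inch '[[[0,0,0,0.01,0],[0,0,0,0.02,0],[0,0,0,0.03,0],[0,0,0,0.03,0],[0,0,0,0.03,0]]]'
```

```text
clock: 13.52
eef_pos: [0.4797, -0.2559, 0.1067]
tool_rot: [0.71, 0.705, -0.003, -0.002]
ft_force: [-2.0, 0.4, 4.5]
grip_width: 0.0078
```

```bash
python3 -m inch '[[[0,0,0,0.01,0],[0,0,0,0.02,0],[0,0,0,0.03,0],[0,0,0,0.04,0],[0,0,0,0.04,0]]]'
```

```text
clock: 14.15
eef_pos: [0.4797, -0.2559, 0.1063]
tool_rot: [0.71, 0.705, -0.003, -0.002]
ft_force: [-2.8, 0.9, 5.3]
grip_width: 0.0078
```

```bash
sleep 1; python3 -m inch '[[[0,0,0,0.01,0],[0,0,0,0.02,0],[0,0,0,0.03,0],[0,0,0,0.04,0],[0,0,0,0.04,0]]]'
```

```text
clock: 14.78
eef_pos: [0.4798, -0.2559, 0.106]
tool_rot: [0.71, 0.705, -0.003, -0.002]
ft_force: [-1.9, 0.9, 5.6]
grip_width: 0.0074
```

```bash
python3 -m inch '[[[0,0,0,0.01,0],[0,0,0,0.02,0],[0,0,0,0.03,0],[0,0,0,0.04,0],[0,0,0,0.04,0]]]'
```

```text
clock: 15.4
eef_pos: [0.4797, -0.2559, 0.1057]
tool_rot: [0.71, 0.705, -0.003, -0.002]
ft_force: [-2.0, 2.5, 6.0]
grip_width: 0.0075
```

```bash
sleep 1; python3 -m inch '[[[0,0,0,0.01,0],[0,0,0,0.02,0],[0,0,0,0.03,0],[0,0,0,0.04,0],[0,0,0,0.04,0]]]'
```

```text
clock: 16.02
eef_pos: [0.4797, -0.2559, 0.1053]
tool_rot: [0.71, 0.705, -0.003, -0.002]
ft_force: [-1.8, 2.1, 5.8]
grip_width: 0.0078
```

```bash
python3 -m inch '[[[0,0,0,0.01,0],[0,0,0,0.02,0],[0,0,0,0.03,0],[0,0,0,0.04,0],[0,0,0,0.04,0]]]'
```

```text
clock: 16.65
eef_pos: [0.4798, -0.2559, 0.1051]
tool_rot: [0.71, 0.705, -0.003, -0.002]
ft_force: [-2.0, 1.6, 5.8]
grip_width: 0.0069
```

```bash
python3 -m inch '[[[0,0,0,0.01,0],[0,0,0,0.02,0],[0,0,0,0.03,0],[0,0,0,0.04,0],[0,0,0,0.04,0]]]'
```

```text
clock: 17.27
eef_pos: [0.4797, -0.2559, 0.1048]
tool_rot: [0.71, 0.705, -0.003, -0.002]
ft_force: [-1.6, 1.2, 4.8]
grip_width: 0.0076
```

```bash
python3 -m inch '[[[0,0,0,0.01,0],[0,0,0,0.02,0],[0,0,0,0.03,0],[0,0,0,0.04,0],[0,0,0,0.04,0]]]'
```

```text
clock: 17.9
eef_pos: [0.4797, -0.2559, 0.1045]
tool_rot: [0.71, 0.705, -0.003, -0.002]
ft_force: [-2.9, 1.8, 4.9]
grip_width: 0.0073
```

```bash
python3 -m inch '[[[0,0,0,0.01,0],[0,0,0,0.02,0],[0,0,0,0.03,0],[0,0,0,0.04,0],[0,0,0,0.04,0]]]'
```

```text
clock: 18.52
eef_pos: [0.4797, -0.2559, 0.1043]
tool_rot: [0.71, 0.705, -0.003, -0.002]
ft_force: [-1.8, 2.3, 5.9]
grip_width: 0.008
```

```bash
python3 -m inch '[[[0,0,0,0.01,0],[0,0,0,0.02,0],[0,0,0,0.03,0],[0,0,0,0.04,0],[0,0,0,0.04,0]]]'
```

```text
clock: 19.15
eef_pos: [0.4797, -0.2559, 0.104]
tool_rot: [0.71, 0.705, -0.003, -0.002]
ft_force: [-1.7, 1.3, 6.0]
grip_width: 0.0076
```

```bash
python3 -m inch '[[[0,0,0,0.01,0],[0,0,0,0.02,0],[0,0,0,0.03,0],[0,0,0,0.04,0],[0,0,0,0.04,0]]]'
```

```text
clock: 19.77
eef_pos: [0.4797, -0.2559, 0.1038]
tool_rot: [0.71, 0.705, -0.003, -0.002]
ft_force: [-1.1, 1.4, 6.7]
grip_width: 0.0074
```

```bash
python3 -m inch '[[[0,0,0,0.01,0],[0,0,0,0.02,0],[0,0,0,0.03,0],[0,0,0,0.04,0],[0,0,0,0.04,0]]]'
```

```text
clock: 20.4
eef_pos: [0.4797, -0.2559, 0.1036]
tool_rot: [0.71, 0.705, -0.003, -0.002]
ft_force: [-2.0, 1.0, 6.5]
grip_width: 0.0076
```

```bash
python3 -m inch '[[[0,0,0,0.01,0],[0,0,0,0.02,0],[0,0,0,0.03,0],[0,0,0,0.04,0],[0,0,0,0.04,0]]]'
```

```text
clock: 21.02
eef_pos: [0.4797, -0.2559, 0.1034]
tool_rot: [0.71, 0.705, -0.003, -0.002]
ft_force: [-2.3, 1.1, 6.1]
grip_width: 0.0076
```

```bash
python3 -m inch '[[[0,0,0,0.02,0],[0,0,0,0.03,0],[0,0,0,0.04,0],[0,0,0,0.05,0],[0,0,0,0.05,0]]]'; python3 -c "
from h import *
o=get_obs();print(o['eef_pos'],o['ft_force'],o['tau'].round(2))"
```

```text
clock: 21.65
eef_pos: [0.4797, -0.2559, 0.1031]
tool_rot: [0.71, 0.705, -0.003, -0.002]
ft_force: [-2.2, 0.7, 6.3]
grip_width: 0.0075
[ 0.47972793 -0.25586615  0.10306688] [-2.17139815  0.70705628  6.26662937] [ -0.08 -40.41  21.91  -1.07  -0.12   0.  ]
```

```bash
python3 -m inch '[[[0,0,0,0.02,0],[0,0,0,0.03,0],[0,0,0,0.04,0],[0,0,0,0.05,0],[0,0,0,0.05,0]]]'; python3 -c "
from h import *
o=get_obs();print(o['eef_pos'][2],o['tau'].round(2))"
```

```text
clock: 22.28
eef_pos: [0.4797, -0.2559, 0.1028]
tool_rot: [0.71, 0.705, -0.003, -0.002]
ft_force: [-2.3, 1.6, 7.2]
grip_width: 0.0076
0.10280391001896219 [ -0.08 -40.37  21.89  -1.08  -0.12   0.  ]
```

```bash
python3 -m inch '[[[0,0,0,0.02,0],[0,0,0,0.03,0],[0,0,0,0.04,0],[0,0,0,0.05,0],[0,0,0,0.05,0]]]'; python3 -c "
from h import *
o=get_obs();print(o['eef_pos'][2],o['tau'].round(2))"
```

```text
clock: 22.9
eef_pos: [0.4797, -0.2559, 0.1026]
tool_rot: [0.71, 0.705, -0.003, -0.002]
ft_force: [-3.0, 1.4, 6.4]
grip_width: 0.0076
0.10255613724991806 [ -0.08 -40.34  21.88  -1.1   -0.12   0.  ]
```

```bash
python3 -m inch '[[[0,0,0,0.02,0],[0,0,0,0.03,0],[0,0,0,0.04,0],[0,0,0,0.05,0],[0,0,0,0.05,0]]]'; python3 -c "
from h import *
o=get_obs();print(o['eef_pos'][2],o['tau'].round(2))"
```

```text
clock: 23.52
eef_pos: [0.4797, -0.2559, 0.1023]
tool_rot: [0.71, 0.705, -0.003, -0.002]
ft_force: [-2.4, 1.5, 6.7]
grip_width: 0.0074
0.10229164478085695 [ -0.08 -40.3   21.86  -1.11  -0.12   0.  ]
```

```bash
python3 -m inch '[[[0,0,0,0.02,0],[0,0,0,0.03,0],[0,0,0,0.04,0],[0,0,0,0.05,0],[0,0,0,0.05,0]]]'; python3 -c "
from h import *
o=get_obs();print(o['eef_pos'][2],o['tau'].round(2))"
```

```text
clock: 24.15
eef_pos: [0.4797, -0.2559, 0.102]
tool_rot: [0.71, 0.705, -0.002, -0.001]
ft_force: [-2.0, 0.7, 5.8]
grip_width: 0.0074
0.10204822919926586 [ -0.08 -40.27  21.85  -1.12  -0.12   0.  ]
```

```bash
python3 -m inch '[[[0,0,0,0.02,0],[0,0,0,0.03,0],[0,0,0,0.04,0],[0,0,0,0.05,0],[0,0,0,0.05,0]]]'; python3 -c "
from h import *
o=get_obs();print(o['eef_pos'][2],o['tau'].round(2))"
```

```text
clock: 24.78
eef_pos: [0.4797, -0.2559, 0.1018]
tool_rot: [0.71, 0.705, -0.002, -0.001]
ft_force: [-2.5, 1.5, 6.7]
grip_width: 0.0073
0.10178600104721347 [ -0.08 -40.24  21.83  -1.13  -0.12   0.  ]
```

```bash
python3 -m inch '[[[0,0,0,0.02,0],[0,0,0,0.03,0],[0,0,0,0.04,0],[0,0,0,0.05,0],[0,0,0,0.05,0]]]'; python3 -c "
from h import *
o=get_obs();print(o['eef_pos'][2],o['tau'].round(2))"
```

```text
clock: 25.4
eef_pos: [0.4797, -0.2559, 0.1016]
tool_rot: [0.71, 0.705, -0.002, -0.001]
ft_force: [-2.4, 2.2, 6.1]
grip_width: 0.0075
0.10157542035180907 [ -0.08 -40.21  21.82  -1.14  -0.12   0.  ]
```

```bash
python3 -m inch '[[[0,0,0,0.02,0],[0,0,0,0.03,0],[0,0,0,0.04,0],[0,0,0,0.05,0],[0,0,0,0.05,0]]]'; python3 -c "
from h import *
o=get_obs();print(o['eef_pos'][2],o['tau'].round(2))"
```

```text
clock: 26.02
eef_pos: [0.4797, -0.2559, 0.1014]
tool_rot: [0.71, 0.705, -0.002, -0.001]
ft_force: [-3.0, 1.0, 7.2]
grip_width: 0.0076
0.1013666046592809 [ -0.08 -40.18  21.81  -1.16  -0.12   0.  ]
```

```bash
python3 -m inch '[[[0,0,0,0.02,0],[0,0,0,0.03,0],[0,0,0,0.04,0],[0,0,0,0.05,0],[0,0,0,0.05,0]]]'; python3 -c "
from h import *
o=get_obs();print(o['eef_pos'][2],o['tau'].round(2))"
```

```text
clock: 26.65
eef_pos: [0.4797, -0.2559, 0.1012]
tool_rot: [0.71, 0.705, -0.002, -0.001]
ft_force: [-2.1, 0.9, 5.9]
grip_width: 0.0075
0.10115451424997264 [ -0.08 -40.15  21.8   -1.17  -0.12   0.  ]
```

```bash
python3 -m inch '[[[0,0,0,0.02,0],[0,0,0,0.03,0],[0,0,0,0.04,0],[0,0,0,0.05,0],[0,0,0,0.05,0]]]'; python3 -c "
from h import *
o=get_obs();print(o['eef_pos'][2],o['tau'].round(2))"
```

```text
clock: 27.28
eef_pos: [0.4797, -0.2559, 0.101]
tool_rot: [0.71, 0.705, -0.002, -0.001]
ft_force: [-1.5, 1.1, 5.8]
grip_width: 0.0072
0.10098575974311672 [ -0.08 -40.12  21.79  -1.18  -0.12   0.  ]
```

Run:
```python
from h import *
i=optics.camera_info('wrist');p,d=optics.camera('wrist');cv2.imwrite("pics/w6.png",p[:,:,::-1]);W=cloud('wrist',d,i)
for v in range(214,262,4): print(v,W[v,[306,312,318,327,336,342,348],2].round(4))
m=(W[:,:,2]>.0722)&(W[:,:,2]<.076);m[:100]=0
print(np.median(W[:,:,2][m]))
W5=np.load("pics/w5W.npy");print([W5[v,[312,318,327,336,342],2].round(4).tolist() for v in range(214,262,8)])
```

```text
214 [0.0746 0.0731 0.0741 0.0741 0.0739 0.0731 0.0729]
218 [0.0739 0.0736 0.0735 0.0732 0.0734 0.0736 0.0734]
222 [0.0739 0.0736 0.0736 0.073  0.0747 0.074  0.0742]
226 [0.0745 0.0737 0.074  0.084  0.0733 0.0734 0.0739]
230 [0.0735 0.0731 0.0861 0.0879 0.0858 0.0731 0.0732]
234 [0.0732 0.0751 0.0914 0.0923 0.0909 0.0735 0.0728]
238 [0.0791 0.08   0.0962 0.0978 0.095  0.0802 0.0737]
242 [0.0819 0.0813 0.101  0.1006 0.099  0.0813 0.0814]
246 [0.0819 0.0822 0.1038 0.1033 0.1034 0.082  0.0817]
250 [0.0928 0.093  0.1045 0.1051 0.1049 0.093  0.0932]
254 [0.0962 0.096  0.1048 0.1053 0.1041 0.0968 0.0961]
258 [0.0998 0.1004 0.1052 0.1055 0.1055 0.1002 0.1014]
0.07368705423510967
[[0.0737, 0.073, 0.0728, 0.074, 0.0737], [0.0742, 0.0752, 0.0756, 0.0753, 0.0734], [0.0747, 0.1004, 0.1022, 0.0987, 0.0752], [0.093, 0.1084, 0.11, 0.1087, 0.0942], [0.094, 0.1177, 0.1178, 0.117, 0.095], [0.1102, 0.1182, 0.1185, 0.1177, 0.1103]]
```

View pics/w6.png

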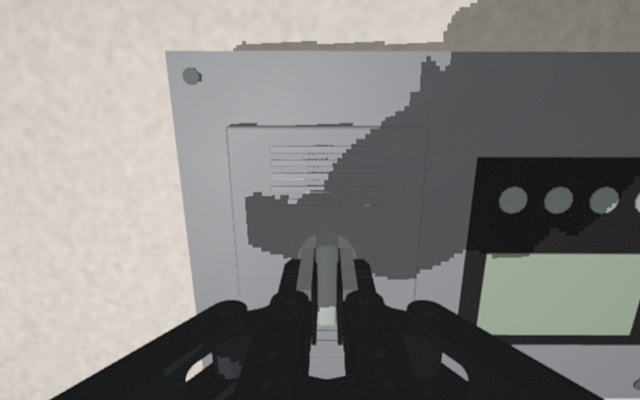

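Flange top is now at 0.0818, so the stud is about 13.7 mm in, with no slip and the plate still flat. Continuing in small steps.

```bash
python3 -m inch '[[[0,0,0,0.03,0],[0,0,0,0.04,0],[0,0,0,0.05,0],[0,0,0,0.06,0],[0,0,0,0.06,0]]]'; python3 -c "
from h import *
o=get_obs();print(o['eef_pos'][2],o['tau'].round(2))"
```

```text
clock: 27.95
eef_pos: [0.4797, -0.2559, 0.1007]
tool_rot: [0.71, 0.705, -0.002, -0.001]
ft_force: [-1.9, 2.3, 7.6]
grip_width: 0.0075
0.10071111228345055 [ -0.08 -40.08  21.77  -1.19  -0.12   0.  ]
```

```bash
python3 -m inch '[[[0,0,0,0.03,0],[0,0,0,0.04,0],[0,0,0,0.05,0],[0,0,0,0.06,0],[0,0,0,0.06,0]]]'; python3 -c "
from h import *
o=get_obs();print(o['eef_pos'][2],o['tau'].round(2))"
```

```text
clock: 28.58
eef_pos: [0.4797, -0.2559, 0.1006]
tool_rot: [0.71, 0.705, -0.002, -0.001]
ft_force: [-2.6, 1.8, 6.9]
grip_width: 0.007
0.10055242013944489 [ -0.08 -39.77  21.69  -1.29  -0.12   0.  ]
```

The torque jumped, which may be the floor. One more gentle step.

```bash
python3 -m inch '[[[0,0,0,0.03,0],[0,0,0,0.04,0],[0,0,0,0.05,0],[0,0,0,0.06,0],[0,0,0,0.06,0]]]'; python3 -c "
from h import *
o=get_obs();print(o['eef_pos'][2],o['tau'].round(2))"
```

```text
clock: 29.2
eef_pos: [0.4797, -0.2559, 0.1005]
tool_rot: [0.71, 0.705, -0.002, -0.001]
ft_force: [-3.2, 1.7, 8.2]
grip_width: 0.0074
0.10050102993574798 [ -0.08 -39.41  21.61  -1.41  -0.12   0.  ]
```

Bottomed at TCP z ≈ 0.1005, total force about 8 N. I'll hold the depth and turn clockwise.

```bash
python3 -m inch '[[[0,0,0,0.03,2],[0,0,0,0.03,5],[0,0,0,0.03,9],[0,0,0,0.03,13],[0,0,0,0.03,15]]]'; python3 -c "
from h import *
o=get_obs();print(o['eef_pos'][2],o['tau'].round(2),o['ft_torque'].round(2),o['joint_pos'].round(2))"
```

```text
clock: 29.82
eef_pos: [0.4797, -0.2558, 0.1006]
tool_rot: [0.796, 0.605, -0.002, -0.0]
ft_force: [-3.2, 1.1, 7.3]
grip_width: 0.0078
0.10058427120829129 [ -0.14 -39.9   21.75  -1.27  -0.15  -0.16] [0.43 0.6  0.01] [-0.49  0.43 -0.12  1.02 -0.   -0.22]
```

```bash
python3 -m inch '[[[0,0,0,0.03,7],[0,0,0,0.03,14],[0,0,0,0.03,21],[0,0,0,0.03,28],[0,0,0,0.03,34]]]'; python3 -c "
from h import *
o=get_obs();print(o['eef_pos'],o['tau'].round(2),o['ft_torque'].round(2),o['joint_pos'].round(2))"
```

```text
clock: 30.45
eef_pos: [0.4797, -0.2558, 0.1006]
tool_rot: [0.939, 0.345, -0.002, 0.0]
ft_force: [-1.9, 0.4, 6.3]
grip_width: 0.0075
[ 0.47974243 -0.25575338  0.10061654] [ -0.23 -40.08  21.75  -1.17  -0.21  -0.65] [ 0.43  0.48 -0.  ] [-0.49  0.43 -0.12  1.02 -0.    0.38]
```

```bash
python3 -m inch '[[[0,0,0,0.03,7],[0,0,0,0.03,14],[0,0,0,0.03,21],[0,0,0,0.03,28],[0,0,0,0.03,32]]]'; python3 -c "
from h import *
o=get_obs();print(o['eef_pos'],o['tau'].round(2),o['ft_torque'].round(2),o['joint_pos'].round(2))"
```

```text
clock: 31.08
eef_pos: [0.4799, -0.2557, 0.1006]
tool_rot: [0.997, 0.071, -0.002, 0.001]
ft_force: [-2.2, 1.7, 6.1]
grip_width: 0.0075
[ 0.47988021 -0.25572666  0.10063439] [ -0.18 -40.15  21.72  -1.1   -0.19  -0.37] [0.45 0.47 0.03] [-0.49  0.43 -0.12  1.02 -0.    0.94]
```

```bash
python3 -m inch '[[[0,0,0,0.03,3],[0,0,0,0.03,6],[0,0,0,0.03,9],[0,0,0,0.03,10],[0,0,0,0.03,10]]]'
python3 - <<'E'
from h import *
o=get_obs();print(o['eef_pos'],o['tool_rot'].round(4),o['tau'].round(2),o['ft_torque'].round(2),o['joint_pos'].round(2))
i=optics.camera_info('wrist');p,d=optics.camera('wrist');cv2.imwrite("pics/w7.png",p[:,:,::-1]);W=cloud('wrist',d,i)
m=(W[:,:,2]>.0722)&(W[:,:,2]<.0775);m=cv2.morphologyEx(m.astype(np.uint8),cv2.MORPH_OPEN,np.ones((7,7)))>0
q=W[m];q=q[(abs(q[:,0]-.48)<.09)&(abs(q[:,1]+.256)<.07)];print(len(q),np.median(q[:,2]),cv2.minAreaRect((q[:,:2]*1000).astype(np.float32)))
E
```

```text
clock: 31.7
eef_pos: [0.4799, -0.2557, 0.1006]
tool_rot: [1.0, -0.016, -0.002, 0.001]
ft_force: [-1.5, 1.0, 7.0]
grip_width: 0.0072
[ 0.4798854  -0.25569657  0.10060252] [ 0.9999 -0.016  -0.0015  0.0011] [-7.000e-02 -4.014e+01  2.176e+01 -1.140e+00 -1.500e-01  1.000e-02] [0.39 0.53 0.01] [-0.49  0.43 -0.12  1.02 -0.    1.12]
28742 0.07377459948930358 ((479.6070251464844, -248.8317413330078), (74.91926574707031, 119.67567443847656), 89.3415756225586)
```

View pics/w7.png

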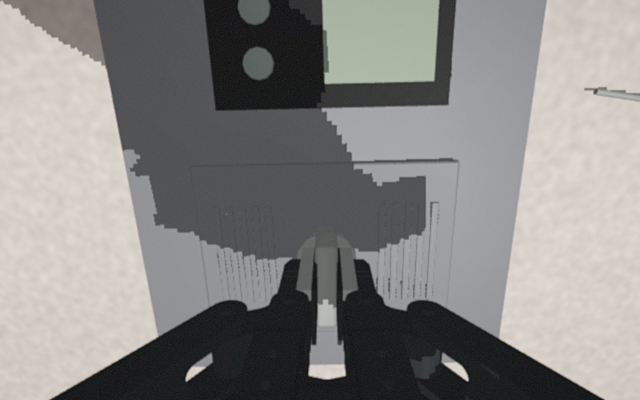

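The wing now stands across the cover, about 1.6 rad by tool yaw, and the cover hasn't turned. I'll let it rise into the notch.

```bash
python3 -m inch '[[[0,0,0,-0.05,0],[0,0,0,-0.1,0],[0,0,0,-0.15,0],[0,0,0,-0.2,0],[0,0,0,-0.2,0]]]'; python3 -c "
from h import *
o=get_obs();print(o['eef_pos'],o['tau'].round(2),o['ft_torque'].round(2))"
```

```text
clock: 32.38
eef_pos: [0.4799, -0.2557, 0.1028]
tool_rot: [1.0, -0.016, -0.001, 0.001]
ft_force: [-3.3, 1.8, 6.9]
grip_width: 0.0077
[ 0.47989867 -0.25569742  0.10284984] [-4.000e-02 -4.026e+01  2.191e+01 -1.120e+00 -1.300e-01 -1.000e-02] [ 0.39  0.52 -0.02]
```

```bash
python3 -m inch '[[[0,0,0,-0.02,0],[0,0,0,-0.03,0],[0,0,0,-0.05,0],[0,0,0,-0.05,0],[0,0,0,-0.05,0]]]'; python3 -c "
from h import *
o=get_obs();print(o['eef_pos'],o['tau'].round(2),o['ft_torque'].round(2))"
```

```text
clock: 33.0
eef_pos: [0.4799, -0.2557, 0.1035]
tool_rot: [1.0, -0.016, -0.001, 0.001]
ft_force: [-2.1, 1.7, 6.0]
grip_width: 0.0078
[ 0.47989462 -0.25568514  0.10348061] [-4.000e-02 -4.054e+01  2.199e+01 -1.030e+00 -1.300e-01 -1.000e-02] [0.38 0.5  0.01]
```

```bash
python3 -m inch '[[[0,0,0,-0.02,0],[0,0,0,-0.03,0],[0,0,0,-0.05,0],[0,0,0,-0.05,0],[0,0,0,-0.05,0]]]'; python3 -c "
from h import *
o=get_obs();print(o['eef_pos'],o['tau'].round(2),o['ft_torque'].round(2))"
```

```text
clock: 33.62
eef_pos: [0.4798, -0.2557, 0.1037]
tool_rot: [1.0, -0.016, -0.002, 0.001]
ft_force: [-1.5, 0.4, 0.8]
grip_width: 0.0076
[ 0.4798302  -0.25565333  0.10372456] [-5.000e-02 -4.269e+01  2.259e+01 -3.900e-01 -1.400e-01 -1.000e-02] [ 0.21  0.17 -0.04]
```

Force fell from 6 N to 0.8 N at z 0.1037, so the notch is holding it. Releasing.

```bash
python3 -m inch '[[[2,0,0,0,0],[4,0,0,0,0],[5,0,0,0,0],[5,0,0,0,0],[5,0,0,0,0]]]'; python3 -m inch '[[[5,0,0,-2,0],[5,0,0,-5,0],[5,0,-2,-9,0],[5,0,-4,-13,0],[5,0,-4,-14,0]]]'
python3 - <<'E'
from h import *
o=get_obs();print(o['ft_force'])
i=optics.camera_info('wrist');p,d=optics.camera('wrist');cv2.imwrite("pics/w8.png",p[:,:,::-1]);W=cloud('wrist',d,i)
m=(W[:,:,2]>.0722)&(W[:,:,2]<.0765);m=cv2.morphologyEx(m.astype(np.uint8),cv2.MORPH_OPEN,np.ones((5,5)))>0
q=W[m];q=q[(abs(q[:,0]-.48)<.075)&(abs(q[:,1]+.256)<.055)];print(len(q),np.median(q[:,2]),cv2.minAreaRect((q[:,:2]*1000).astype(np.float32)))
w=W.reshape(-1,3);w=w[(abs(w[:,0]-.48)<.03)&(abs(w[:,1]+.256)<.03)]
b=w[(w[:,2]>.1)&(w[:,2]<.13)];print(len(b),np.percentile(b[:,2],[50,95]),cv2.minAreaRect((b[:,:2]*1000).astype(np.float32)))
f=w[(w[:,2]>.0775)&(w[:,2]<.093)];print(len(f),np.median(f[:,2]))
E
```

```text
clock: 34.25
eef_pos: [0.4799, -0.2557, 0.1037]
tool_rot: [1.0, -0.016, -0.002, 0.001]
ft_force: [0.6, 0.1, 0.6]
grip_width: 0.0499
clock: 34.88
eef_pos: [0.483, -0.2151, 0.2469]
tool_rot: [1.0, -0.015, 0.001, 0.002]
ft_force: [1.3, -0.6, -0.5]
grip_width: 0.0499
[ 1.2542149  -0.58982367 -0.54277116]
10522 0.07380228855414568 ((479.63311767578125, -255.488525390625), (87.91844940185547, 119.60626983642578), 89.53194427490234)
465 [0.10765367 0.10881038] ((479.28790283203125, -254.79893493652344), (35.21206283569336, 8.249775886535645), 88.1182861328125)
449 0.08401319005529835
```

View pics/w8.png

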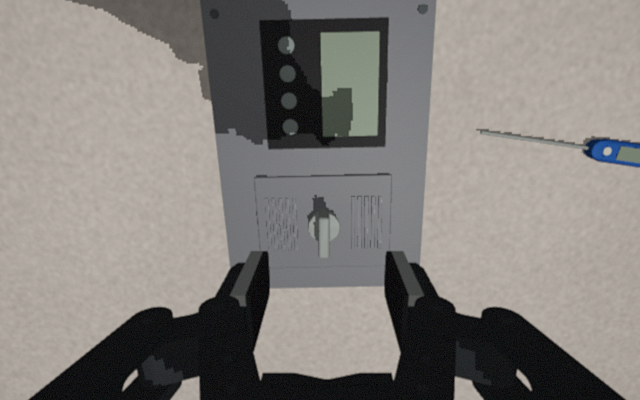

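The view shows the cover flat in the bay at (322,222) with the wing across it. The flange top is at 0.084, so the stud is held about 11.5 mm in. I'll let the arm settle, then hand in.

```bash
python3 -m inch '[[[5,0,0,0,0],[5,0,0,0,0],[5,0,0,0,0],[5,0,0,0,0],[5,0,0,0,0]]]'; python3 -c "
from workcell import ticket
print(ticket.job_done())"
```

```text
clock: 35.55
eef_pos: [0.4828, -0.2157, 0.2462]
tool_rot: [1.0, -0.016, 0.001, 0.002]
ft_force: [0.5, 0.5, -0.6]
grip_width: 0.0498
the job is handed in; nothing more can be done
None
```

The cover is back in the bay with its stud pushed in, turned a quarter turn clockwise and locked. I let go and handed the job in at about 35.5 s; no verdict is reported.

- **Placing:** I picked up the grey cover by its wing, turned it to match the bay, seated it, and squared the wing with the slot.
- **Pushing and turning:** I pressed in small steps until the pin reached the receptacle's floor, about 14.4 mm in. Vertical force never read above about 8 N. The turn went smoothly, and the force fell to under 1 N as the stud rose into its notch.
- **Last check, after release:**
  - The plate top is 73.8 mm up (74 mm expected) and the cover is within about 1 mm of the bay's centre.
  - Yaw is within about 0.1° of the bay.
  - The wing stands at about 1.60 rad.
  - The stud is held in by about 11.5 mm.
  - The gripper is clear.

**Disagreements:** The finger opening read about 7.5 mm on the 9 mm wing, but the lift showed no slip. The stud was about 0.27 rad askew at the start, beyond the 0.2 rad the slot allows, so I squared it first. I did not re-measure the bystanders at the end, but no move went near them.

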